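# Bedside camera box: short lens into the lower tier

### The arm

A 6-joint arm with a two-finger parallel gripper is mounted at the origin on the work surface. World frame = base frame: x ahead of the robot, y to its left, z up, the work surface at z = 0. Lengths are in mm, angles in rad, forces in N, time in s.
With the tool pointing down it reaches from about 350 to 975 mm from the base axis. Payload 7.1 kg.
Tool frame: the origin (TCP) lies on the centre line of the jaws, within the pads' length; the fingertips stand 17 mm ahead of it and the grasp point (between the pads) lies 2 mm behind it; z points along the fingers, y is the direction in which the jaws open and shut (so a half turn about z gives the same grasp; the last joint's range is limited). The gripper opens to 88 mm and grips with 3 to 60 N. Pads are 20 mm wide; open, the fingers measure 115 mm over their backs; the gripper's body (75 mm by 178 mm) begins 61 mm behind the grasp point.
Start: joints at [-1.368, 0.423, 1.63, -0, 1.089, -0.019], TCP at [137.511, -609.669, 239.675] pointing down, gripper open.
Joint ranges: [-3, 3], [-0.9, 2.11], [0.09, 2.58], [-1.31, 4.45], [0.11, 2.69], [-2.54, 2.54]. Speed limits (rad/s): [2.39, 2.39, 3.01, 3.14, 3.14, 3.14].

### API

Orientations are given as a rotation vector (axis times angle).
In Python, from workcell import ctrl, imaging, workorder gives the robot as it stands. The module is installed in compiled form; this text tells all that it offers.
- The arm moves only by the shell command python3 -m crank 'ROWS' [OPENING]. ROWS is JSON, a list of rows, each an object with "travel": the shift along the tool's x, y, z as a fraction of full scale, a list of three; "turn": the turn about the tool's z as a fraction of full scale. In form: [{"travel": [dx, dy, dz], "turn": turn}, ...]. A call has 1 to 20 rows; each row shifts and turns the pose as measured when the row begins, along the tool's axes as they then stand; what a row does not reach is not made up. Full scale, the value 1, is 5 cm for a shift and 0.1 rad for a turn. A row lasts 1/10 s, in which the tool goes at most 50 mm and 8.59 degrees, less where a joint would pass 70% of its speed; a pose out of reach is approached as far as the arm can. A call with a number of a shift or a turn outside -1 to 1 is refused whole. A call with a gripper value outside its range is refused whole. OPENING is the gripper command: -1 is shut, 1 is fully open, values between are in proportion, set as the call begins (- or left out, the last holds). The fingers move at their own pace and stop on an object; the grip force is fixed at half the most. Time passes only in rows, so rows that do not move let the fingers close. It gives the time, the measured TCP pose, the force and the opening at its end, in the units of the state.
- ctrl.get_obs(): the state, without advancing time (a new reading comes with each control period).
- imaging.get_image(name): name is "side" or "top" or "wrist"; returns the picture (400x640x3 uint8, blue, green, red); there is no depth.
- imaging.camera_info(name): a dict with "camera_matrix" (3x3 intrinsics, pixels), "k1" (the pictures are not rectified: a ray, as slopes to the right and down, at radius r is drawn at 1 + k1 r^2 times it, then the intrinsics apply), "rvec" (rotation vector, rad) and "tvec" (3), from world to camera coordinates, as OpenCV has them. Camera axes: x right, y down, z forward; pixel columns grow to the right and rows downward; lengths in mm; the calibration is good to about 2 mm. A picture is of the moment at which its call begins: read the wrist's pose just before it. camera_info takes no time and is no camera call; for the wrist camera it gives the pose at the moment of the call.
- workorder.close_job(): hands the job in, once; it reports no verdict.
The state is a dict: "t": time; "qpos": joint angles; "qvel": joint speeds; "joint_torque": joint torques, N m; "ee_pos": TCP position; "orientation": TCP orientation; "ft_force": force on the tool from outside, world axes, zero at the start; "moment": the same for the moment, N m; "width": finger opening in mm.
Only numpy, scipy, OpenCV 4.12 (cv2) and the standard library are available. Lean on these libraries where they do the work, as an engineer would, in place of code of your own. Each camera call takes 0.05 s, during which the arm holds its last target.

### The job

Pack the short camera lens in the lower tier of the wooden kit box. Lift the hinged flap that covers the lower tier by its pull until it stands upright, then set the short lens down upright on the floor of the bay that the flap covered and let go, leaving the flap standing open. Leave the long lens where it stands.

Things in the scene. Friction and masses are not known exactly. Their poses are not given: they have to be found in the camera images.
- box: Fixed open wooden box, walls 84 mm high, 8 thick; floor 8 thick. Origin: at table height under the centre of the large bay, z up, x towards the hinge side. Large bay (the lower tier, under the flap): inside 140 (x) by 148 mm (y), centred on the origin; 59 mm from floor to closed flap. A side bay without flap (box y -170 to -82 mm) holds two film canisters.
- flap (a joint): Plywood flap, rad: 0 level (starts shut or ajar), 1.57 upright, stop 1.75; swings up and over to box +x; stiff hinge (0.1 N m), stays where left. Axis along box y at box x 68, z 70 mm. Flap 6 thick, 144 wide, reaches 136 mm from the axis. Pull on its upper face: upright disc, dia 24, 12 mm thick along y; centre at y 0, 115 mm along the flap from the axis, 31 mm square above: box (-47,0,101) at 0.
- short_lens_mid (a point): Centre (half-way up, 27 mm above its foot) of the short lens: a loose black cylinder with metal foot, 64 mm diameter, 54 mm tall, about 0.24 kg, standing upright, glass up. z is its axis.
- long_lens_mid (a point): Centre (50 mm above its foot) of the long lens: the same look and 64 mm diameter, but 100 mm tall, standing upright; too tall for the lower tier. Stays where it is.

How it is judged (in metres and radians):
On the way:
1. the flap stands open (value of joint flap above 1.2 rad), for 0.2 s.
At the end, for the whole second after the job is handed in: The flap stands open (more than 1.2 rad); the short lens stands upright (within 10 degrees) on the floor of the large bay, its centre less than 45 mm above the table, anywhere within that bay's walls; the long lens is within 30 mm of where it started (value of joint flap above 1.2 rad and x of short_lens_mid in the frame of box between -0.045 and 0.045 m and y of short_lens_mid in the frame of box between -0.05 and 0.05 m and z of short_lens_mid in the frame of box below 0.045 m and angle between short_lens_mid's own z axis and vertical below 0.17 rad and distance of long_lens_mid from where it was at the start of the episode below 0.03 m); the robot touches nothing.
It fails at once if the long lens is moved by more than 30 mm (distance of long_lens_mid from where it was at the start of the episode above 0.03 m).
It also fails if it takes over 61 s, if anything falls off the work surface, if the arm or the gripper's body presses on something with over 40 N, if the wrist force passes 120 N, or if a joint passes its speed limit or range.

## Working session

There is one attempt and no reset: what is moved stays moved. The work goes in short steps, Python scripts to look and compute and a shell command to move; the robot and the scene stay as the last step left them, time stands still between calls to the robot, and variables do not carry over. Pictures are saved under pics/ and viewed, and the job is handed in when it is done.

```bash
mkdir -p pics; ls
cat > h.py <<'E'
import numpy as np, cv2
from workcell import ctrl, imaging, workorder
def cam(n):
    c=imaging.camera_info(n);K=np.array(c["camera_matrix"],float);R=cv2.Rodrigues(np.array(c["rvec"],float))[0];t=np.array(c["tvec"],float).ravel()
    return K,float(c["k1"]),R,t
def ray(c,uv):
    K,k1,R,t=c
    xd=(uv[0]-K[0,2])/K[0,0];yd=(uv[1]-K[1,2])/K[1,1];x,y=xd,yd
    for _ in range(30):
        s=1+k1*(x*x+y*y);x,y=xd/s,yd/s
    d=R.T@np.array([x,y,1.]);return -R.T@t,d/np.linalg.norm(d)
def plane(c,uv,z):
    o,d=ray(c,uv);return o+d*(z-o[2])/d[2]
def proj(c,P):
    K,k1,R,t=c
    p=R@np.array(P,float)+t;x,y=p[0]/p[2],p[1]/p[2];s=1+k1*(x*x+y*y)
    return np.array([K[0,0]*x*s+K[0,2],K[1,1]*y*s+K[1,2]])
def tri(L):
    A=np.zeros((3,3));b=np.zeros(3);rs=[ray(c,uv) for c,uv in L]
    for o,d in rs:
        M=np.eye(3)-np.outer(d,d);A+=M;b+=M@o
    p=np.linalg.solve(A,b);return p,[np.linalg.norm((np.eye(3)-np.outer(d,d))@(p-o)) for o,d in rs]
E
python3 - <<'E'
from h import *
o=ctrl.get_obs();print(o)
for n in["side","top","wrist"]:
    K,k,R,t=cam(n);print(n,K.tolist(),k,(-R.T@t).round(),R[2].round(2))
    cv2.imwrite(f"pics/a_{n}.png",imaging.get_image(n))
E
```

```text
pics
{'t': 0.0, 'qpos': array([-1.36801043e+00,  4.23807883e-01,  1.63069377e+00, -1.38412048e-05,
        1.08859419e+00, -1.89983835e-02]), 'qvel': array([0.00012905, 0.00115158, 0.00058961, 0.00132752, 0.00031544,
       0.00093334]), 'joint_torque': array([ 6.71800481e-04, -5.44618034e+01, -2.73665482e+01,  6.45111920e-02,
        2.27242231e-02, -8.48774926e-05]), 'ee_pos': array([ 137.39708273, -609.1656606 ,  238.92077306]), 'orientation': array([-3.12080859e+00, -3.47508880e-01,  2.35735966e-04]), 'ft_force': array([-0.3685682 , -0.17418856, -0.16125703]), 'moment': array([-0.0151837 ,  0.06878056,  0.012082  ]), 'width': 87.83250483134985}
side [[481.24888526352674, 0.0, 322.4119239142746], [0.0, 481.24888526352674, 198.90027862160022], [0.0, 0.0, 1.0]] 0.006365579543383283 [230. 897. 626.] [ 0.31 -0.79 -0.53]
top [[415.46096679096473, 0.0, 317.05692943008484], [0.0, 415.46096679096473, 201.37322247910825], [0.0, 0.0, 1.0]] -0.08741518645291044 [ 443.  101. 1024.] [ 0.1   0.03 -0.99]
wrist [[300.4878163879341, 0.0, 319.6413872111294], [0.0, 300.4878163879341, 202.66696343977824], [0.0, 0.0, 1.0]] -0.051645846851470854 [ 204. -595.  384.] [-0.24 -0.05 -0.97]
```

View pics/a_side.png

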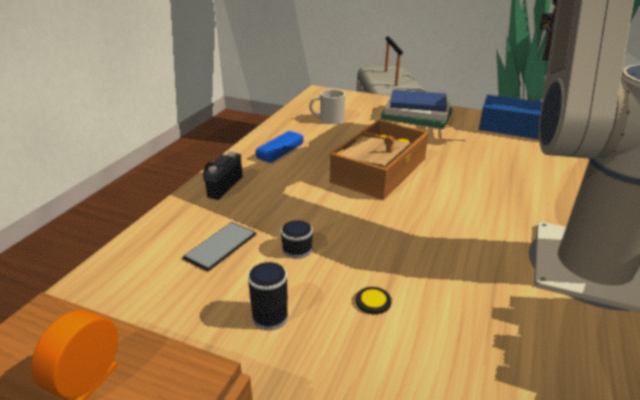

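View pics/a_top.png

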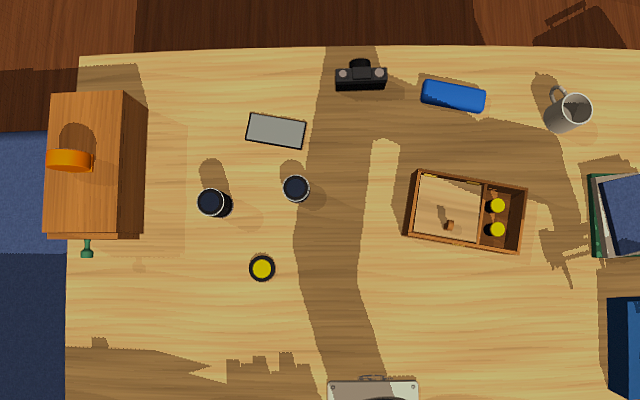

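View pics/a_wrist.png

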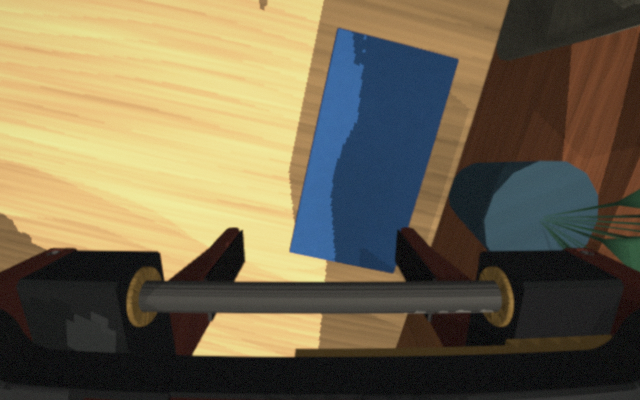

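The side view shows the box at about (380,155), the short lens at (297,238) and the long lens at (268,295). In the top view the box is at (465,212), the pull at (448,225), the short lens at (295,188) and the long lens at (213,202). The hinge is on the far (upper) side in the top view. I'll zoom in next.

Run:
```python
from h import *
a=cv2.imread("pics/a_top.png");b=cv2.imread("pics/a_side.png")
cv2.imwrite("pics/b1.png",cv2.resize(a[160:265,395:535],None,fx=5,fy=5,interpolation=cv2.INTER_CUBIC))
cv2.imwrite("pics/b2.png",cv2.resize(b[115:200,320:440],None,fx=6,fy=6,interpolation=cv2.INTER_CUBIC))
l=np.hstack([cv2.resize(a[160:230,180:320],None,fx=2.8,fy=2.8),cv2.resize(b[210:340,220:400],None,fx=2,fy=2)[:196]])
l=np.vstack([cv2.resize(a[160:230,190:320],None,fx=5,fy=5,interpolation=cv2.INTER_CUBIC)])
cv2.imwrite("pics/b3.png",l)
cv2.imwrite("pics/b4.png",cv2.resize(b[210:335,230:330],None,fx=4.5,fy=4.5,interpolation=cv2.INTER_CUBIC))
```

```text
(no output)
```

View pics/b1.png

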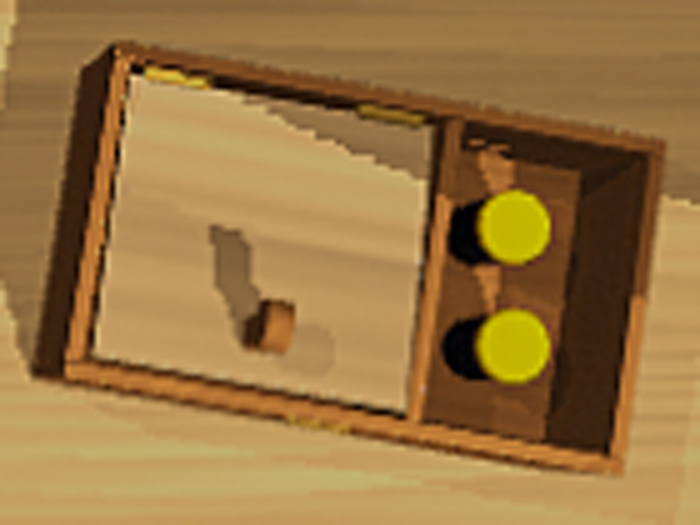

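View pics/b2.png

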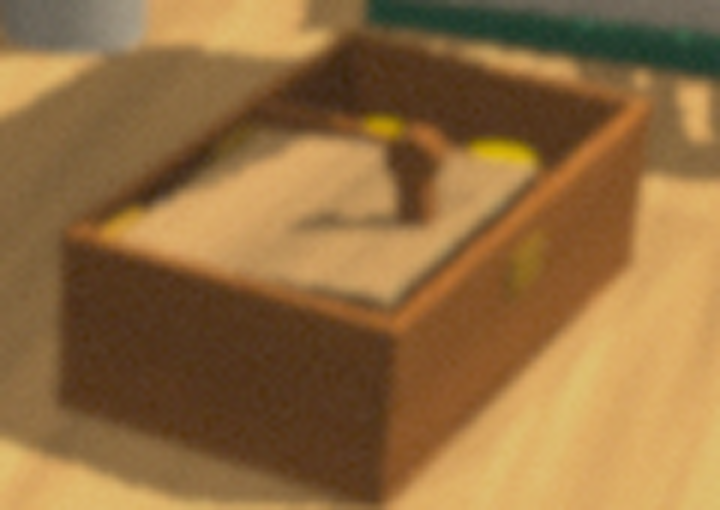

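View pics/b3.png

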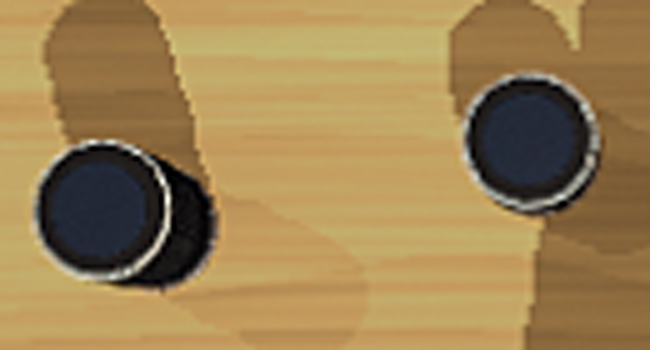

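View pics/b4.png

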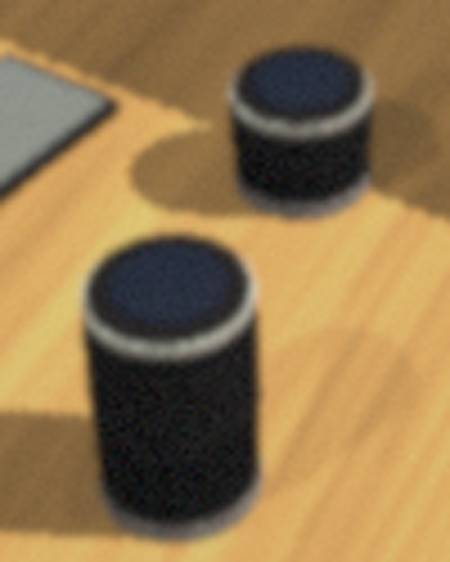

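Run:
```python
from h import *
T=cam("top");S=cam("side")
t=lambda x,y,ox=395,oy=160,f=5:((x+.5)/f-.5+ox,(y+.5)/f-.5+oy)
s=lambda x,y:t(x,y,320,115,6)
tt=[t(113,45),t(66,376),t(620,472),t(665,143)]
ss=[s(65,235),s(392,330),s(655,98),s(345,35)]
B=np.array([[78,82],[-78,82],[-78,-178],[78,-178]],float)
W=[]
for a,b in zip(tt,ss):
    p,r=tri([(T,a),(S,b)]);W.append(p);print(p.round(1),np.round(r,1),plane(T,a,84).round(1),plane(S,b,84).round(1))
for W in [np.array(W),np.array([plane(T,a,84) for a in tt])]:
    print([np.linalg.norm(W[i,:2]-W[(i+1)%4,:2]).round(1) for i in range(4)])
    A=W[:,:2]-W[:,:2].mean(0);C=B-B.mean(0)
    th=np.arctan2((C[:,0]*A[:,1]-C[:,1]*A[:,0]).sum(),(C*A).sum());R=np.array([[np.cos(th),-np.sin(th)],[np.sin(th),np.cos(th)]])
    o=W[:,:2].mean(0)-R@B.mean(0);print("box",o.round(1),th)
# pull: top view
p,r=tri([(T,t(272,325)),(S,s(417,150))]);print("pull",p.round(1),r, "box",(R.T@(p[:2]-o)).round(1))
# lens
ring=lambda x,y:t(x,y,190,160,5)
s4=lambda x,y:t(x,y,230,210,4.5)
for nm,a,b,h in [("short",ring(531,142),s4(302,90),54),("long",ring(103,209),s4(170,293),100)]:
    p,r=tri([(T,a),(S,b)]);print(nm,p.round(1),np.round(r,1),plane(T,a,h).round(1),plane(S,b,h).round(1))
```

```text
[ 609.  -103.3   82.7] [0.4 0.4] [ 609.1 -102.9   84. ] [ 607.6 -100.9   84. ]
[459.7 -77.   83.2] [1.6 1.6] [458.2 -77.2  84. ] [460.9 -75.1  84. ]
[ 410.9 -329.    85.8] [0.9 0.9] [ 411.8 -329.6   84. ] [ 410.7 -333.5   84. ]
[ 563.7 -361.    78.2] [1. 1.] [ 561.9 -358.4   84. ] [ 561.1 -347.4   84. ]
[np.float64(151.5), np.float64(256.7), np.float64(156.0), np.float64(261.6)]
box [ 519.6 -170.4] -0.1847662811954685
[np.float64(153.1), np.float64(256.6), np.float64(152.9), np.float64(259.8)]
box [ 518.9 -169.8] -0.18141456632017977
pull [ 478.3 -161.1  120.4] [np.float64(0.5609604690118011), np.float64(0.5609604690118514)] box [-41.5   1.3]
short [571.6 178.2  49.3] [0.2 0.2] [570.8 177.8  54. ] [569.  184.2  54. ]
long [536.3 369.9  95.9] [0.3 0.3] [536.1 368.8 100. ] [533.5 373.9 100. ]
```

```bash
python3 -m crank '[{"travel":[0.6,-0.5,-0.1],"turn":0},{"travel":[0.6,-0.5,-0.1],"turn":0},{"travel":[0.6,-0.5,-0.1],"turn":0},{"travel":[0.6,-0.5,-0.1],"turn":0},{"travel":[0.6,-0.5,-0.1],"turn":0},{"travel":[0.6,-0.5,-0.1],"turn":0},{"travel":[0.6,-0.5,-0.1],"turn":0},{"travel":[0.6,-0.5,-0.1],"turn":0},{"travel":[0.6,-0.5,-0.1],"turn":0},{"travel":[0.6,-0.5,-0.1],"turn":0},{"travel":[0.6,-0.5,-0.1],"turn":0},{"travel":[0.6,-0.5,-0.1],"turn":0}]'
python3 - <<'E'
from h import *
print(ctrl.get_obs()["qpos"].round(2))
E
```

```text
t: 1.35
ee_pos: [429.3, -226.1, 298.7]
orientation: [-3.12, -0.334, 0.003]
ft_force: [0.4, -1.0, 0.3]
width: 87.9
[-0.51  0.15  1.87  0.    1.13  0.85]
```

```bash
python3 -m crank '[{"travel":[0,0,0],"turn":-1},{"travel":[0,0,0],"turn":-1},{"travel":[0,0,0],"turn":-1},{"travel":[0,0,0],"turn":-1},{"travel":[0,0,0],"turn":-1},{"travel":[0,0,0],"turn":-1},{"travel":[0,0,0],"turn":-1},{"travel":[0,0,0],"turn":-1},{"travel":[0,0,0],"turn":-1},{"travel":[0,0,0],"turn":-1},{"travel":[0,0,0],"turn":-1},{"travel":[0,0,0],"turn":-1},{"travel":[0,0,0],"turn":-1},{"travel":[0,0,0],"turn":-1},{"travel":[0,0,0],"turn":-1},{"travel":[0,0,0],"turn":-1},{"travel":[0,0,0],"turn":-1},{"travel":[0,0,0],"turn":-1},{"travel":[0,0,0],"turn":-1},{"travel":[0,0,0],"turn":-1}]' -0.2
cat >> h.py <<'E'
def st():
    o=ctrl.get_obs();R=cv2.Rodrigues(np.array(o["orientation"],float))[0]
    return o,R
def go(P):
    o,R=st();d=R.T@(np.array(P,float)-o["ee_pos"]);print("ee",o["ee_pos"].round(1),"yaw",round(float(np.arctan2(R[1,0],R[0,0])),3),"tool delta mm",d.round(1),"scale",(d/50).round(2));return d
E
python3 - <<'E'
from h import *
go([480,-162,200]);print(ctrl.get_obs()["qpos"].round(2))
E
```

```text
t: 3.35
ee_pos: [429.6, -218.8, 295.9]
orientation: [-1.272, -2.861, -0.007]
ft_force: [-0.3, 0.6, -0.5]
width: 35.0
ee [ 429.6 -218.8  295.9] yaw 2.305 tool delta mm [ 7.3 75.5 96. ] scale [0.15 1.51 1.92]
[-0.5   0.15  1.87  0.    1.13 -1.23]
```

```bash
python3 -m crank '[{"travel":[0,0.25,0],"turn":-1},{"travel":[0,0.25,0],"turn":-1},{"travel":[0,0.25,0],"turn":-1},{"travel":[0,0.25,0],"turn":-1},{"travel":[0,0.25,0],"turn":-1},{"travel":[0,0.25,0],"turn":-1},{"travel":[0,0,0],"turn":-0.5},{"travel":[0,0,0],"turn":0}]'
python3 - <<'E'
from h import *
go([480,-162,200]);W=cam("wrist");im=imaging.get_image("wrist");cv2.imwrite("pics/c1.png",im);np.savez("c1.npz",*W)
print((-W[2].T@W[3]).round(1),proj(W,[480,-162,115]))
E
```

```text
t: 4.15
ee_pos: [469.8, -154.0, 294.5]
orientation: [-0.247, -3.12, -0.013]
ft_force: [1.3, -0.7, 0.4]
width: 35.0
ee [ 469.8 -154.   294.5] yaw 2.984 tool delta mm [-12.5  -7.   94.3] scale [-0.25 -0.14  1.89]
[ 407.7 -145.6  440.7] [313.43659391 199.09047989]
```

View pics/c1.png

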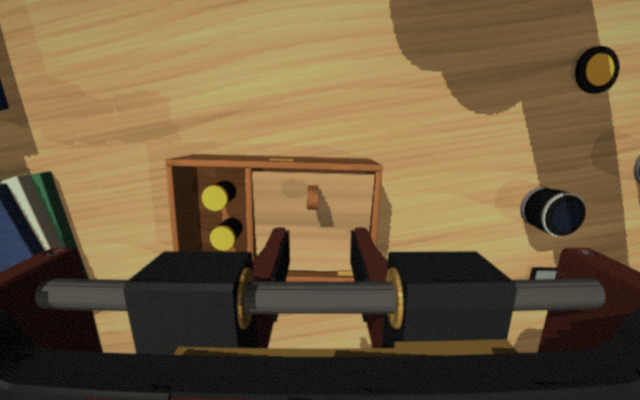

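The wrist view shows the box aligned with the image, and the pull at (313,198). My estimate projects to (313.4,199). I'll go lower over the pull and look again.

```bash
python3 -m crank '[{"travel":[-0.1,-0.05,0.6],"turn":0},{"travel":[-0.1,-0.05,0.6],"turn":0},{"travel":[-0.05,-0.04,0.3],"turn":0},{"travel":[0,0,0],"turn":0}]'
python3 - <<'E'
from h import *
go([480,-162,120]);W=cam("wrist");im=imaging.get_image("wrist");cv2.imwrite("pics/c2.png",im);np.savez("c2.npz",*W)
print((-W[2].T@W[3]).round(1),proj(W,[480,-162,115]))
for n in (1,2):
    im=cv2.imread(f"pics/c{n}.png");u,v=(313,198) if n==1 else proj(W,[480,-162,115])
    u,v=int(u),int(v);cv2.imwrite(f"pics/c{n}z.png",cv2.resize(im[v-40:v+40,u-50:u+50],None,fx=6,fy=6,interpolation=cv2.INTER_CUBIC));print(u,v)
E
```

```text
t: 4.6
ee_pos: [481.1, -163.5, 218.1]
orientation: [-0.261, -3.122, -0.012]
ft_force: [-0.0, -0.5, 0.4]
width: 35.2
ee [ 481.1 -163.5  218.1] yaw 2.975 tool delta mm [ 0.5  0.7 98.1] scale [0.01 0.01 1.96]
[ 418.6 -154.4  364.1] [321.10291482 204.0520016 ]
313 198
321 204
```

View pics/c1z.png

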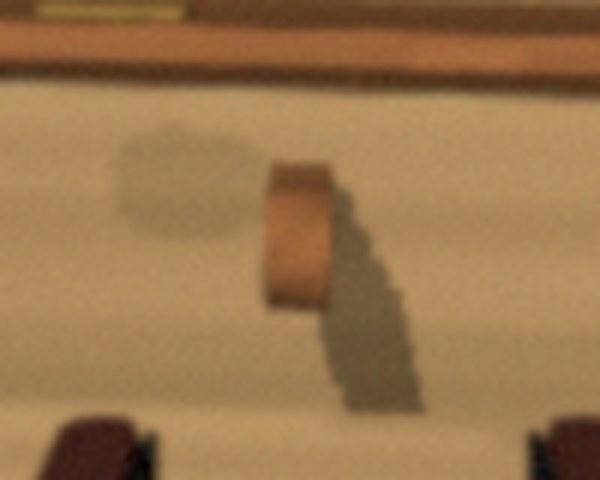

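View pics/c2.png

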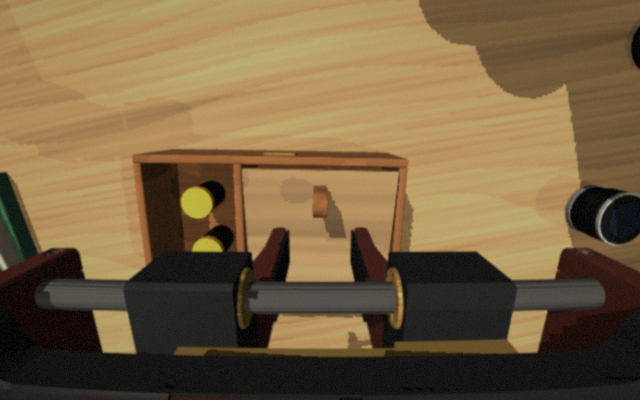

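View pics/c2z.png

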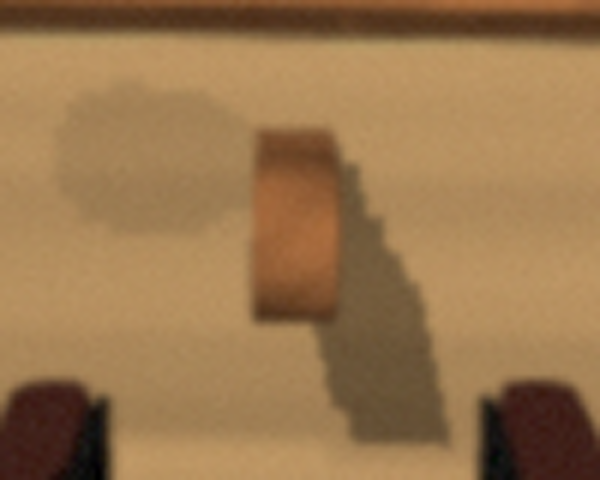

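Run:
```python
from h import *
def ld(f):
    d=np.load(f);return d["arr_0"],float(d["arr_1"]),d["arr_2"],d["arr_3"]
c1,c2,T,S=ld("c1.npz"),ld("c2.npz"),cam("top"),cam("side")
t=lambda x,y,ox,oy,f:((x+.5)/f-.5+ox,(y+.5)/f-.5+oy)
a=(c1,t(298,236,263,158,6));b=(c2,t(295.5,225,271,164,6));c=(T,t(272,325,395,160,5));d=(S,t(417,150,320,115,6))
for L in ([a,b],[b,d],[b,c],[c,d],[a,b,c,d]):
    p,r=tri(L);print(p.round(1),np.round(r,1))
th=-0.182;o=np.array([519,-170]);R=np.array([[np.cos(th),-np.sin(th)],[np.sin(th),np.cos(th)]])
print("box",R.T@(p[:2]-o))
for q in (.1,.15,.2):print(q,68-115*np.cos(q)+31*np.sin(q),70+115*np.sin(q)+31*np.cos(q))
# flap front edge in c2 vs height
# box corners rim in c2: left outer front (135,157), right (407,157)
for uv in [(134,156),(407,158)]: print(plane(c2,uv,84).round(1))
for xy in [(-78,-178),(-78,82)]: print((R@np.array(xy)+o).round(1))
```

```text
[ 476.5 -162.6  118.8] [0.1 0.1]
[ 477.1 -162.4  119.7] [0.9 0.9]
[ 478.7 -163.1  111.3] [0.7 0.7]
[ 478.3 -161.1  120.4] [0.6 0.6]
[ 477.4 -162.2  119.2] [1.1 1.2 1.7 0.9]
box [-42.30670433   0.122037  ]
0.1 -43.33064309092129 112.32597203800404
0.15 -41.07609185596328 117.83728865048121
0.2 -38.54890719709589 123.22903695451052
[ 412.  -328.6   84. ]
[457.6 -76.6  84. ]
[ 410.1 -330.9]
[457.1 -75.2]
```

```bash
python3 -m crank '[{"travel":[0.05,-0.02,0.7],"turn":0.1},{"travel":[0.02,0,0.7],"turn":0.05},{"travel":[0,0,0.3],"turn":0},{"travel":[0,0,0.2],"turn":0},{"travel":[0,0,0.05],"turn":0}]'
python3 - <<'E'
from h import *
go([477.5,-162.2,118])
E
```

```text
t: 5.15
ee_pos: [481.4, -165.4, 124.7]
orientation: [0.293, 3.125, 0.007]
ft_force: [-0.5, -0.2, 0.6]
width: 35.0
ee [ 481.4 -165.4  124.7] yaw 2.954 tool delta mm [4.5 2.4 6.7] scale [0.09 0.05 0.13]
```

```bash
python3 -m crank '[{"travel":[0.08,0.04,0.12],"turn":0},{"travel":[0,0,0],"turn":0}]'
python3 - <<'E'
from h import *
go([477.5,-162.2,118])
E
python3 -m crank '[{"travel":[0,0,0],"turn":0},{"travel":[0,0,0],"turn":0},{"travel":[0,0,0],"turn":0},{"travel":[0,0,0],"turn":0},{"travel":[0,0,0],"turn":0},{"travel":[0,0,0],"turn":0}]' -1
```

```text
t: 5.35
ee_pos: [478.7, -162.9, 119.8]
orientation: [0.294, 3.122, 0.006]
ft_force: [-0.3, 0.7, -0.7]
width: 35.5
ee [ 478.7 -162.9  119.8] yaw 2.954 tool delta mm [1.3 0.4 1.8] scale [0.03 0.01 0.04]
t: 5.95
ee_pos: [480.0, -162.6, 121.9]
orientation: [0.293, 3.119, 0.006]
ft_force: [1.0, 0.8, -1.4]
width: 11.8
```

```bash
python3 -m crank '[{"travel":[-0.08,0,-0.17],"turn":0},{"travel":[-0.10,0,-0.165],"turn":0},{"travel":[-0.11,0,-0.155],"turn":0},{"travel":[-0.12,0,-0.145],"turn":0}]'
cat >> h.py <<'E'
def phi():
    o,R=st();th=-0.182;e=o["ee_pos"]-2*R[:,2];B=np.array([[np.cos(th),-np.sin(th)],[np.sin(th),np.cos(th)]])
    b=B.T@(e[:2]-[519,-170]);d=np.array([68-b[0],e[2]-70]);f=np.arctan2(d[1],d[0])
    print("box",b.round(1),e[2].round(1),"rad",np.hypot(*d).round(1),"theta",(f-.263).round(3),"F",o["ft_force"].round(1),"w",o["width"].round(1),"yaw",np.arctan2(R[1,0],R[0,0]).round(3))
    fs=np.linspace(f,1.8,6)
    for k in range(0,int((1.8-f)/.08)+1):
        m=f+.08*(k+.5);print((-np.sin(m)*.19).round(3),(-np.cos(m)*.19).round(3))
E
python3 - <<'E'
from h import *
phi()
E
```

```text
t: 6.35
ee_pos: [500.2, -166.5, 154.8]
orientation: [0.294, 3.122, 0.007]
ft_force: [3.2, 1.1, -8.2]
width: 11.9Traceback (most recent call last):
  File "<stdin>", line 2, in <module>
  File "h.py", line 31, in phi
    print("box",b.round(1),e[2].round(1),"rad",np.hypot(*d).round(1),"theta",(f-.263).round(3),"F",o["ft_force"].round(1),"w",o["width"].round(1),"yaw",np.arctan2(R[1,0],R[0,0]).round(3))
                                                                                                                              ^^^^^^^^^^^^^^^^
AttributeError: 'float' object has no attribute 'round'
```

```bash
sed -i 's/o\["width"\].round(1)/round(o["width"],1)/' h.py
python3 - <<'E'
from h import *
phi()
E
```

```text
box [-19.2   0. ] 156.8 rad 123.0 theta 0.52 F [ 3.2  1.1 -8.2] w 11.9 yaw 2.954
-0.139 -0.129
-0.149 -0.118
-0.158 -0.105
-0.166 -0.092
-0.173 -0.079
-0.179 -0.065
-0.183 -0.05
-0.187 -0.035
-0.189 -0.02
-0.19 -0.005
-0.19 0.01
-0.188 0.025
-0.186 0.04
```

```bash
python3 -m crank '[{"travel":[-0.145,0,-0.11],"turn":0},{"travel":[-0.155,0,-0.10],"turn":0},{"travel":[-0.16,0,-0.09],"turn":0},{"travel":[-0.17,0,-0.08],"turn":0}]'
python3 - <<'E'
from h import *
phi()
E
```

```text
t: 6.75
ee_pos: [529.9, -172.1, 176.0]
orientation: [-0.294, -3.126, -0.009]
ft_force: [-4.3, 1.6, -0.4]
width: 11.5
box [11.1 -0.1] 178.0 rad 122.1 theta 0.823 F [-4.3  1.6 -0.4] w 11.5 yaw 2.954
-0.172 -0.082
-0.178 -0.068
-0.182 -0.053
-0.186 -0.039
-0.189 -0.024
-0.19 -0.008
-0.19 0.007
-0.189 0.022
-0.186 0.037
```

```bash
python3 -m crank '[{"travel":[-0.172,0,-0.075],"turn":0},{"travel":[-0.178,0,-0.06],"turn":0},{"travel":[-0.182,0,-0.045],"turn":0},{"travel":[-0.186,0,-0.03],"turn":0},{"travel":[-0.19,0,-0.015],"turn":0}]'
python3 - <<'E'
from h import *
phi();cv2.imwrite("pics/d.png",imaging.get_image("side"))
E
```

```text
t: 7.25
ee_pos: [579.0, -181.4, 189.8]
orientation: [-0.295, -3.127, -0.009]
ft_force: [-3.6, 1.2, 1.0]
width: 11.7
box [61.  -0.4] 191.8 rad 122.0 theta 1.251 F [-3.6  1.2  1. ] w 11.7 yaw 2.954
-0.19 -0.003
-0.19 0.012
-0.188 0.027
-0.185 0.042
```

View pics/d.png

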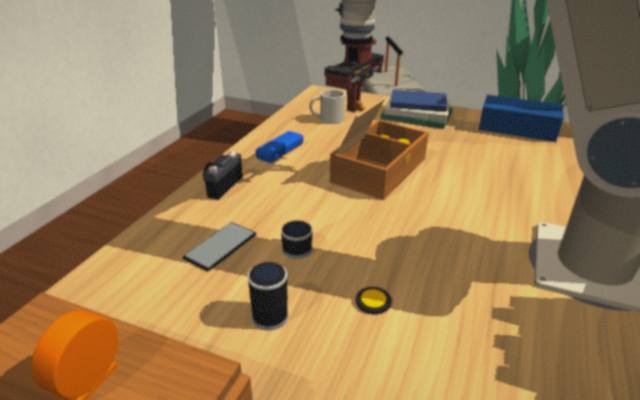

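The side view shows the flap at about (362,130), following the gripper at roughly 70°. I'll take it on to upright.

```bash
python3 -m crank '[{"travel":[-0.19,0,0.0],"turn":0},{"travel":[-0.19,0,0.015],"turn":0},{"travel":[-0.188,0,0.03],"turn":0},{"travel":[-0.12,0,0.03],"turn":0},{"travel":[0,0,0],"turn":0}]'
python3 - <<'E'
from h import *
phi()
E
```

```text
t: 7.8
ee_pos: [619.4, -189.0, 186.5]
orientation: [0.294, 3.122, 0.008]
ft_force: [-2.1, 0.4, 3.2]
width: 11.3
box [102.1  -0.5] 188.5 rad 123.3 theta 1.588 F [-2.1  0.4  3.2] w 11.3 yaw 2.954
-0.18 0.06
```

Upright at about 1.59 rad, so I'll release, rise straight up and look.

```bash
python3 -m crank '[{"travel":[0,0,0],"turn":0},{"travel":[0,0,0],"turn":0},{"travel":[0,0,0],"turn":0}]' -0.3
python3 -m crank '[{"travel":[0,0,-0.4],"turn":0},{"travel":[0,0,-0.8],"turn":0},{"travel":[0,0,-0.8],"turn":0},{"travel":[0,0,-0.6],"turn":0}]'
python3 - <<'E'
from h import *
b=imaging.get_image("side");cv2.imwrite("pics/e.png",b);cv2.imwrite("pics/e2.png",cv2.resize(b[90:200,320:440],None,fx=5,fy=5,interpolation=cv2.INTER_CUBIC))
p=np.array([571.3,178,45]);go([571.3,178,300])
E
```

```text
t: 8.1
ee_pos: [620.0, -189.6, 185.9]
orientation: [0.294, 3.12, 0.006]
ft_force: [0.8, 0.2, -0.1]
width: 30.2
t: 8.5
ee_pos: [615.7, -189.5, 313.7]
orientation: [-0.295, -3.125, -0.009]
ft_force: [0.6, -0.6, -0.3]
width: 30.9
ee [ 617.8 -190.2  319.2] yaw 2.953 tool delta mm [114.6 352.9  20.4] scale [2.29 7.06 0.41]
```

View pics/e2.png

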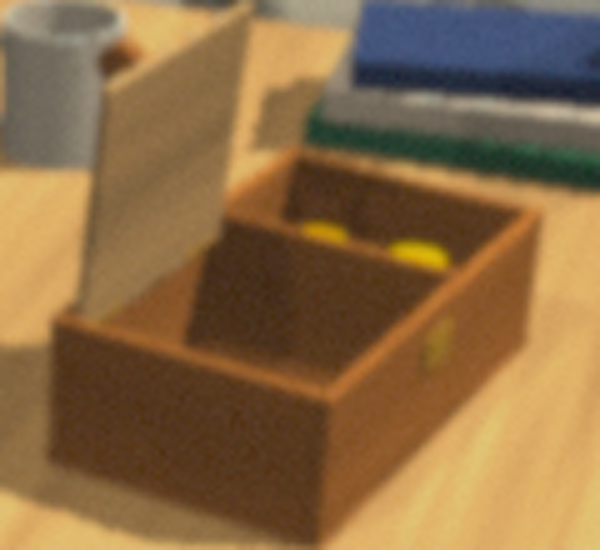

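The flap stands upright by itself (crop from (85,310) to (245,5)) and the bay is empty. On to the short lens.

```bash
python3 -m crank '[{"travel":[0.26,0.8,0.05],"turn":0},{"travel":[0.26,0.8,0.05],"turn":0},{"travel":[0.26,0.8,0.05],"turn":0},{"travel":[0.26,0.8,0.05],"turn":0},{"travel":[0.26,0.8,0.1],"turn":0},{"travel":[0.26,0.8,0.2],"turn":0},{"travel":[0.26,0.8,0.3],"turn":0},{"travel":[0.26,0.8,0.3],"turn":0},{"travel":[0.2,0.6,0.2],"turn":0},{"travel":[0,0,0],"turn":0}]' 1
python3 - <<'E'
from h import *
go([571.3,178,40]);W=cam("wrist");im=imaging.get_image("wrist");cv2.imwrite("pics/f1.png",im);np.savez("f1.npz",*W)
print((-W[2].T@W[3]).round(1),proj(W,[571.3,178,54]))
E
```

```text
t: 9.55
ee_pos: [573.0, 185.2, 256.0]
orientation: [0.303, 3.106, 0.005]
ft_force: [0.1, -0.8, 0.3]
width: 87.8
ee [573.  185.2 256. ] yaw 2.947 tool delta mm [  4.6  -8.5 215.9] scale [ 0.09 -0.17  4.32]
[506.7 197.2 400. ] [312.99389688 179.67580237]
```

View pics/f1.png

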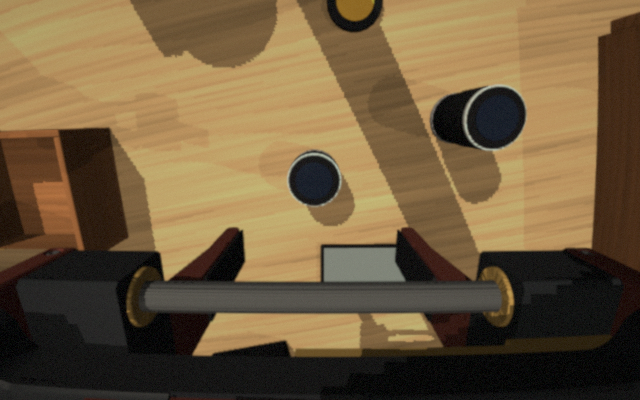

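The short lens's ring is centred near (315,179), where I predicted (313,180). The long lens is well clear at (495,118). I'll refine with a ring fit.

Run:
```python
from h import *
d=np.load("f1.npz");W=(d["arr_0"],float(d["arr_1"]),d["arr_2"],d["arr_3"]);T=cam("top");S=cam("side")
def ring(f,box):
    im=cv2.imread(f);x0,y0,x1,y1=box;c=im[y0:y1,x0:x1].astype(int)
    # dark/blue non-wood interior: not reddish
    m=((c[:,:,2]-c[:,:,0])<25).astype(np.uint8)
    cs,_=cv2.findContours(m,cv2.RETR_EXTERNAL,cv2.CHAIN_APPROX_NONE);k=max(cs,key=cv2.contourArea)
    e=cv2.fitEllipse(cv2.convexHull(k));print(f,np.array(e[0])+[x0,y0],e[1]);return np.array(e[0])+[x0,y0]
w=ring("pics/f1.png",(280,145,350,215))
t=ring("pics/a_top.png",(275,165,317,210))
tt=((531+.5)/5-.5+190,(142+.5)/5-.5+160)
for a in (t,tt):
    p,r=tri([(W,w),(T,a)]);print(p.round(1),np.round(r,1),plane(T,a,54).round(1))
print(plane(W,w,54).round(1))
s=((302+.5)/4.5-.5+230,(90+.5)/4.5-.5+210)
p,r=tri([(W,w),(T,tt),(S,s)]);print(p.round(1),np.round(r,1))
```

```text
pics/f1.png [314.09146881 178.15108871] (52.24393844604492, 55.44245910644531)
pics/a_top.png [295.94582748 188.35356903] (26.117671966552734, 28.14324378967285)
[572.2 178.7  39.1] [0.3 0.3] [569.9 177.4  54. ]
[572.6 178.9  39.2] [0.1 0.1] [570.8 177.8  54. ]
[569.8 179.6  54. ]
[571.2 178.8  49.6] [0.8 0.7 0.4]
```

```bash
python3 -m crank '[{"travel":[0.06,-0.06,0.8],"turn":0},{"travel":[0.06,-0.06,0.8],"turn":0},{"travel":[0,0,0.8],"turn":0},{"travel":[0,0,0.4],"turn":0},{"travel":[0,0,0],"turn":0}]'
python3 - <<'E'
from h import *
go([570.5,178.8,40])
E
```

```text
t: 10.1
ee_pos: [574.1, 174.9, 116.5]
orientation: [0.306, 3.095, 0.008]
ft_force: [0.1, 0.4, 0.5]
width: 87.7
ee [574.1 174.9 116.5] yaw 2.945 tool delta mm [ 6.6  2.6 76.3] scale [0.13 0.05 1.53]
```

```bash
python3 -m crank '[{"travel":[0.08,0.03,0.5],"turn":0},{"travel":[0.05,0.02,0.5],"turn":0},{"travel":[0,0,0.15],"turn":0},{"travel":[0,0,0],"turn":0}]'
python3 - <<'E'
from h import *
go([570.5,178.8,40]);o,R=st();print(R[:,2].round(3))
E
```

```text
t: 10.5
ee_pos: [574.9, 175.9, 62.8]
orientation: [0.311, 3.087, 0.011]
ft_force: [-1.0, 0.3, -0.3]
width: 87.9
ee [574.9 175.9  62.8] yaw 2.941 tool delta mm [ 5.7  1.7 22.6] scale [0.11 0.03 0.45]
[ 0.04   0.003 -0.999]
```

```bash
python3 -m crank '[{"travel":[0.1,0.04,0.25],"turn":0},{"travel":[0.05,0.01,0.2],"turn":0},{"travel":[0,0,0.03],"turn":0}]'
python3 - <<'E'
from h import *
go([570.5,178.8,40]);o,R=st();print(R[:,2].round(3),o["ft_force"])
E
```

```text
t: 10.8
ee_pos: [571.4, 180.1, 40.8]
orientation: [0.312, 3.081, 0.015]
ft_force: [-0.5, -0.4, -0.5]
width: 87.4
ee [571.4 180.1  40.8] yaw 2.939 tool delta mm [ 0.6 -1.5  0.8] scale [ 0.01 -0.03  0.02]
[ 0.046  0.005 -0.999] [-0.54713562 -0.40043565 -0.5303078 ]
```

```bash
python3 -m crank '[{"travel":[0,0,0],"turn":0},{"travel":[0,0,0],"turn":0},{"travel":[0,0,0],"turn":0},{"travel":[0,0,0],"turn":0},{"travel":[0,0,0],"turn":0},{"travel":[0,0,0],"turn":0}]' -1
python3 -m crank '[{"travel":[0,0,-0.3],"turn":0},{"travel":[0,0,-0.6],"turn":0},{"travel":[0,0,-0.6],"turn":0},{"travel":[0,0,-0.6],"turn":0},{"travel":[0,0,-0.6],"turn":0},{"travel":[0,0,0],"turn":0}]'
python3 - <<'E'
from h import *
b=imaging.get_image("side");cv2.imwrite("pics/g.png",b[150:350,150:400].repeat(2,0).repeat(2,1))
o,R=st();print(R[:,2].round(3),o["ft_force"],o["width"],o["ee_pos"])
E
```

```text
t: 11.4
ee_pos: [571.7, 180.5, 41.5]
orientation: [0.311, 3.08, 0.015]
ft_force: [0.7, 0.2, -1.1]
width: 63.8
t: 12.0
ee_pos: [563.4, 179.3, 183.5]
orientation: [0.312, 3.084, 0.013]
ft_force: [1.2, 1.2, -2.4]
width: 63.4
[ 0.04   0.003 -0.999] [-0.3444561   0.31413747 -3.22227564] 63.636026630693536 [562.29756953 178.96370576 181.36960057]
```

View pics/g.png

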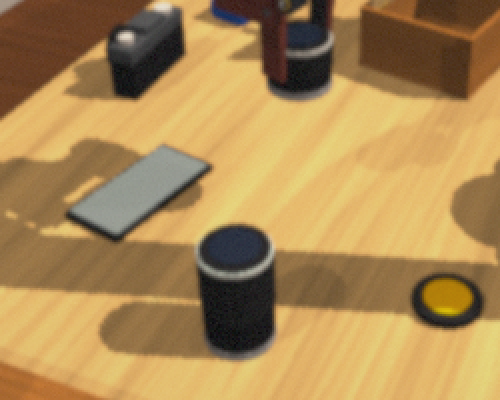

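```bash
python3 - <<'E'
from h import *
go([514,-169,190])
E
python3 -m crank '[{"travel":[-0.02,-0.4,-0.1],"turn":0},{"travel":[-0.02,-0.7,-0.05],"turn":-0.05},{"travel":[-0.02,-0.7,-0.05],"turn":-0.05},{"travel":[-0.02,-0.7,0],"turn":-0.05},{"travel":[-0.02,-0.7,0],"turn":-0.05},{"travel":[-0.02,-0.7,0],"turn":0},{"travel":[-0.02,-0.7,0],"turn":0},{"travel":[-0.02,-0.6,0],"turn":0},{"travel":[-0.02,-0.5,0],"turn":0},{"travel":[-0.02,-0.3,0],"turn":0},{"travel":[0,0,0],"turn":0}]'
python3 - <<'E'
from h import *
go([514,-169,190]);o,R=st();print(R[:,2].round(3),o["width"])
E
```

```text
ee [562.3 179.  181.4] yaw 2.94 tool delta mm [ -22.7 -350.5  -11.7] scale [-0.45 -7.01 -0.23]
t: 13.15
ee_pos: [502.7, -127.2, 172.9]
orientation: [0.278, 3.115, 0.011]
ft_force: [0.6, -0.4, -3.7]
width: 63.9
ee [ 502.7 -127.2  172.9] yaw 2.964 tool delta mm [-18.7 -39.  -17.2] scale [-0.37 -0.78 -0.34]
[ 0.015  0.006 -1.   ] 63.91087280209759
```

```bash
python3 -m crank '[{"travel":[-0.1,-0.3,0],"turn":0},{"travel":[-0.15,-0.3,0],"turn":0},{"travel":[-0.1,-0.15,0],"turn":0},{"travel":[0,0,0],"turn":0}]'
python3 - <<'E'
from h import *
d=go([514,-169,190]);phi();b=imaging.get_image("side");cv2.imwrite("pics/i.png",b[60:220,280:480].repeat(3,0).repeat(3,1))
t=imaging.get_image("top");cv2.imwrite("pics/i2.png",t[120:280,380:580].repeat(3,0).repeat(3,1))
E
```

```text
t: 13.55
ee_pos: [511.6, -167.0, 168.8]
orientation: [0.279, 3.122, 0.015]
ft_force: [0.3, -0.2, -2.2]
width: 63.4
ee [ 511.6 -167.   168.8] yaw 2.963 tool delta mm [ -2.9  -1.3 -21.2] scale [-0.06 -0.03 -0.42]
box [-7.8  1.5] 170.8 rad 126.2 theta 0.663 F [ 0.3 -0.2 -2.2] w 63.4 yaw 2.963
-0.156 -0.108
-0.164 -0.095
-0.172 -0.082
-0.177 -0.068
-0.182 -0.053
-0.186 -0.039
-0.189 -0.024
-0.19 -0.009
-0.19 0.007
-0.189 0.022
-0.186 0.037
```

View pics/i.png

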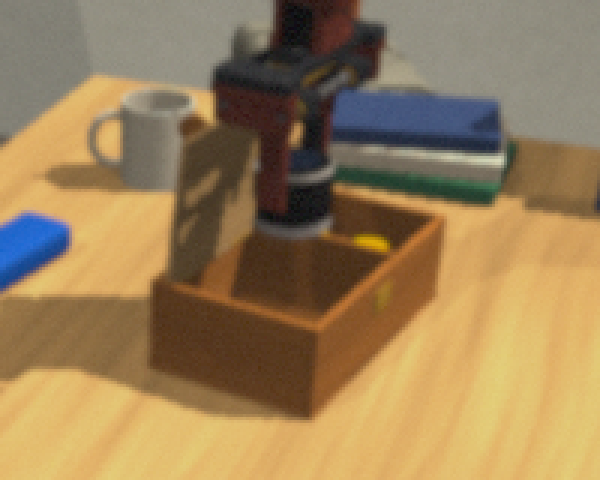

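View pics/i2.png

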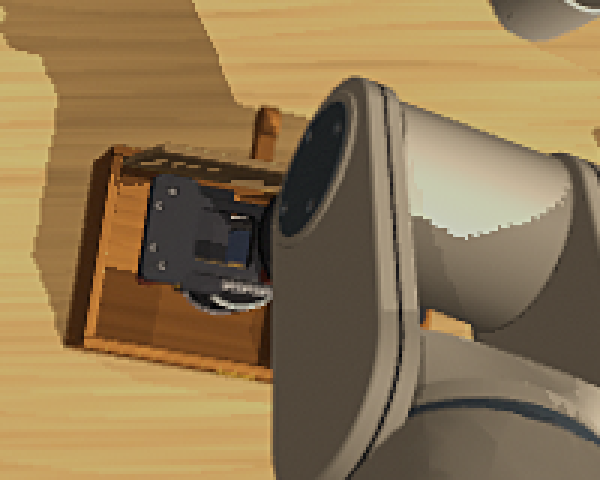

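Held lens is centred over the bay with the body clear of the flap. Next, lowering it.

```bash
python3 -m crank '[{"travel":[0.02,0,0.4],"turn":0},{"travel":[0.02,0,0.5],"turn":0},{"travel":[0.02,0,0.5],"turn":0},{"travel":[0.02,0,0.4],"turn":0},{"travel":[0,0,0],"turn":0}]'
python3 - <<'E'
from h import *
d=go([511.6,-167,51]);o,R=st();print(R[:,2].round(3),o["ft_force"])
E
```

```text
t: 14.15
ee_pos: [509.0, -161.6, 77.6]
orientation: [0.274, 3.12, 0.015]
ft_force: [-0.3, -0.3, -3.2]
width: 63.6
ee [ 509.  -161.6   77.6] yaw 2.966 tool delta mm [-3.3 -5.1 26.6] scale [-0.07 -0.1   0.53]
[ 0.011  0.009 -1.   ] [-0.29431901 -0.2759027  -3.19539685]
```

```bash
python3 -m crank '[{"travel":[-0.04,-0.08,0.2],"turn":0},{"travel":[0,0,0.2],"turn":0},{"travel":[0,0,0.05],"turn":0},{"travel":[0,0,0],"turn":0}]'
python3 - <<'E'
from h import *
d=go([511.6,-167,51]);o,R=st();print(R[:,2].round(3),o["ft_force"])
E
```

```text
t: 14.55
ee_pos: [512.4, -165.7, 55.6]
orientation: [0.272, 3.117, 0.014]
ft_force: [-0.4, -0.5, -3.0]
width: 63.8
ee [ 512.4 -165.7   55.6] yaw 2.967 tool delta mm [ 0.6 -1.4  4.6] scale [ 0.01 -0.03  0.09]
[ 0.014  0.008 -1.   ] [-0.42863811 -0.5122513  -2.99694052]
```

```bash
python3 -m crank '[{"travel":[0,0,0.06],"turn":0},{"travel":[0,0,0.05],"turn":0}]'
python3 -m crank '[{"travel":[0,0,0.03],"turn":0},{"travel":[0,0,0],"turn":0}]'
```

```text
t: 14.75
ee_pos: [513.2, -166.0, 50.8]
orientation: [0.272, 3.115, 0.013]
ft_force: [-0.1, -0.3, -3.0]
width: 63.8
t: 14.95
ee_pos: [513.2, -166.0, 50.1]
orientation: [0.272, 3.115, 0.013]
ft_force: [-0.3, -0.1, -3.8]
width: 63.3
```

```bash
python3 -m crank '[{"travel":[0,0,0.04],"turn":0},{"travel":[0,0,0],"turn":0}]'
python3 -m crank '[{"travel":[0,0,0.03],"turn":0}]'
```

```text
t: 15.15
ee_pos: [513.1, -166.2, 49.5]
orientation: [0.272, 3.115, 0.013]
ft_force: [-0.2, 0.9, -4.3]
width: 63.5
t: 15.25
ee_pos: [512.9, -166.1, 48.9]
orientation: [0.271, 3.115, 0.013]
ft_force: [-8.0, 3.3, 26.0]
width: 63.6
```

Floor contact at TCP z 48.9, where I expected 49.5. I'll release with a partial opening.

```bash
python3 -m crank '[{"travel":[0,0,0],"turn":0},{"travel":[0,0,0],"turn":0},{"travel":[0,0,0],"turn":0},{"travel":[0,0,0],"turn":0}]' 0.8
python3 -m crank '[{"travel":[0,0,-0.2],"turn":0},{"travel":[0,0,-0.4],"turn":0},{"travel":[0,0,-0.6],"turn":0},{"travel":[0,0,-0.7],"turn":0},{"travel":[0,0,-0.7],"turn":0},{"travel":[0,0,-0.7],"turn":0},{"travel":[0,0,-0.7],"turn":0},{"travel":[0,0,-0.5],"turn":0},{"travel":[0,0,0],"turn":0}]'
```

```text
t: 15.65
ee_pos: [514.1, -166.5, 49.4]
orientation: [0.271, 3.112, 0.012]
ft_force: [0.3, -0.3, -1.2]
width: 78.8
t: 16.55
ee_pos: [509.2, -167.7, 287.2]
orientation: [0.272, 3.112, 0.012]
ft_force: [0.5, -0.3, 0.1]
width: 78.9
```

```bash
python3 -m crank '[{"travel":[0.3,0.5,0],"turn":0},{"travel":[0.3,0.7,0],"turn":0},{"travel":[0.3,0.7,0],"turn":0},{"travel":[0,0.7,0],"turn":0},{"travel":[0,0.7,0],"turn":0},{"travel":[0,0,0],"turn":0}]'
python3 - <<'E'
from h import *
for n in("side","top"):
    im=imaging.get_image(n);cv2.imwrite(f"pics/j_{n}.png",im);c=im[60:220,280:480] if n=="side" else im[120:280,380:580]
    cv2.imwrite(f"pics/j_{n}z.png",cv2.resize(c,None,fx=3.5,fy=3.5,interpolation=cv2.INTER_CUBIC))
E
```

```text
t: 17.15
ee_pos: [490.1, 7.2, 286.0]
orientation: [0.278, 3.113, 0.011]
ft_force: [0.1, -0.8, -0.0]
width: 79.1
```

View pics/j_sidez.png

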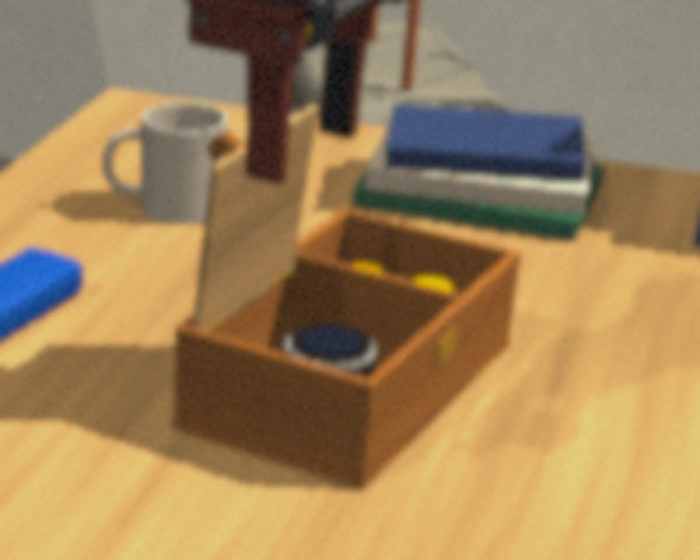

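View pics/j_topz.png

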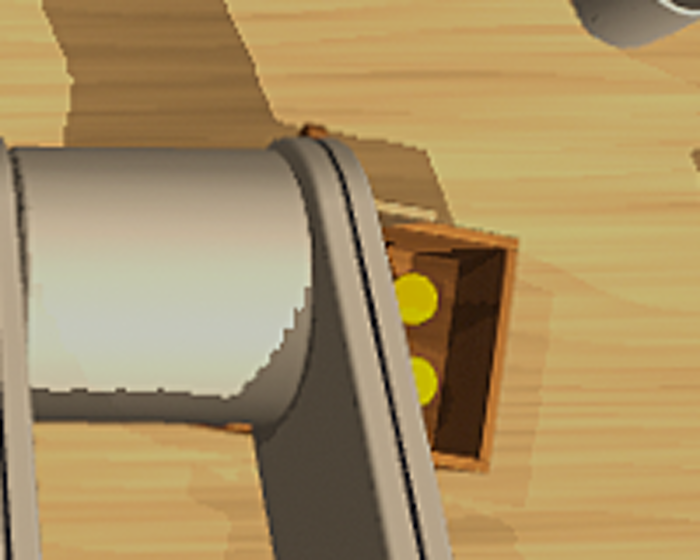

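View pics/j_side.png

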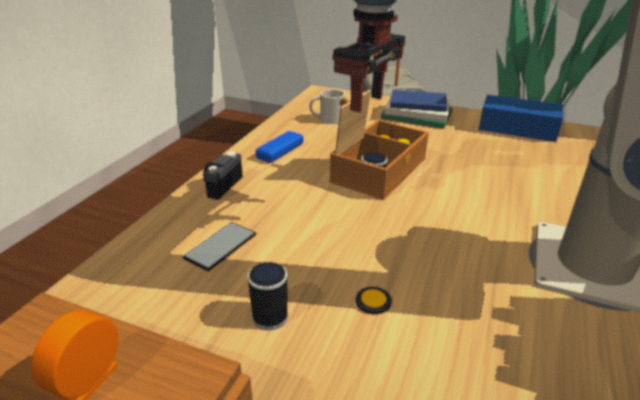

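The lens sits level in the bay (crop (330,345)), the flap is upright and the long lens is unmoved at (268,295). One number check, then I hand in.

Run:
```python
from h import *
S=cam("side");p=plane(S,(330.5/3.5-.5+280,345.5/3.5-.5+60),62);th=-.182
B=np.array([[np.cos(th),-np.sin(th)],[np.sin(th),np.cos(th)]]);print(p.round(1),(B.T@(p[:2]-[519,-170])).round(1))
a=cv2.imread("pics/a_side.png")[255:330,240:300].astype(int);b=cv2.imread("pics/j_side.png")[255:330,240:300].astype(int);print(np.abs(a-b).mean())
print(ctrl.get_obs()["t"]);print(workorder.close_job())
```

```text
[ 512.4 -161.5   62. ] [-8.   7.1]
17.703407407407408
17.25
the job is handed in; nothing more can be done
None
```

The job is handed in at about 17 s of the 61 s allowed. It gave no verdict. I lifted the flap upright by its pull and let go. I then set the short lens on the floor of the lower bay and moved the arm clear.

- **Flap:** it stands upright on its own in the last picture. The hinge angle read about 1.59 rad just before I let go.
- **Short lens:** it stands upright in the bay. The last side picture puts it at box (-8, 7) mm, using its expected top height of 62 mm. The gripper's release point gave about (-6, 3) mm. Both are well inside the limits. Contact with the floor came at 48.9 mm TCP height, where I expected 49.5 mm, with a brief 26 N on the wrist.
- **Long lens:** by eye it is at the same pixels, about (268, 295), as at the start. A pixel-difference check of that patch did not confirm this: the mean difference was 17.7 grey levels. I put this down to the arm's shadow moving, but did not verify it. The arm never went near the long lens.
- **Other disagreements:**
  - Top and wrist rays alone put the short lens's top at 39 mm, with all three views together giving 50 mm, against the stated 54 mm. The top and wrist baseline is poor for height.
  - The radius of the pull's swing came out at 122 to 123 mm against 119 mm expected.
  - The last top view could not be used to check the bay, because the arm hid it.

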